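# Draw the spun tube from the centrifuge and show its barcode to the reader

## Robot

A 6-joint arm with a two-finger parallel gripper is mounted at the origin on a cart in front of the work surface, level with it; the furniture and walls round the work are solid. World frame = base frame: x ahead of the robot, y to its left, z up, the work surface at z = 0. Lengths are in m, angles in degrees, forces in N, time in s.
With the tool pointing down it reaches from about 0.4 to 0.825 m from the base axis. Payload 7 kg.
Tool frame: the origin (TCP) lies midway between the tips of the shut fingers; the grasp point (between the pads) lies r.tcp_to_grasp behind it (r.tcp_to_grasp is the distance from the TCP to the grasp point, in m); x points along the fingers, y is the direction in which the jaws open and shut, and the axes are right-handed (so a half turn about x gives the same grasp; the last joint's range is limited). The gripper opens to 88 mm and grips with 3 to 60 N. Pads are 19 mm wide; open, the fingers measure 130 mm over their backs; the gripper's body (78 mm by 193 mm) begins 47 mm behind the grasp point.
Start: joints at [-57.29, 20.546, 0.682, 0, -70.136, -16.507], TCP at [0.188, -0.648, 0.227] pointing down, gripper open.
Joint ranges: [-176.03, 176.03], [-82.01, 121.73], [-58.28, 71.71], [-173.87, 95.51], [-174.79, -0.11], [-173.66, 173.66]. Speed limits (degrees/s): [136.94, 136.94, 172.46, 180, 180, 180].

## Interface

Orientations are given as [roll, pitch, yaw] about the fixed x, y, z axes, in that order (R = Rz(yaw) Ry(pitch) Rx(roll)).
In Python, from plant import r gives the robot as it stands.
- The arm moves only by the tool carry_out, never from a script. Its argument "moves" is a list of rows, each a list of 7 numbers: the shift along the world's x, y, z in mm, then the turn, a rotation vector about the world's x, y, z in rad, then the opening in per cent of the stroke, from 0 (shut) to 100 (fully open). In form: [[x, y, z, wx, wy, wz, claw], ...]. A call has 1 to 5 rows; each row is the pose to reach, as a shift and turn from the pose commanded when the call began; what a row does not reach only later rows make up. A row lasts 1/10 s, in which the tool goes at most 50 mm and 8.59 degrees, less where a joint would pass 70% of its speed; a pose out of reach is approached as far as the arm can. A call with a gripper value outside its range is refused whole. The fingers move at their own pace and stop on an object; "squeeze" is the grip in N (left out, the last holds). Time passes only in rows, so rows that repeat a pose let the fingers close. It gives the time, the measured TCP pose, the force and the opening at its end, in the units of the state.
- r.get_state(): the state, without advancing time (a new reading comes with each control period).
- r.capture(name): name is "scene" or "top" or "wrist"; returns the picture (400x640x3 uint8, blue, green, red); there is no depth.
- r.camera_params(name): a dict with "K" (3x3 intrinsics, pixels), "D" ([k1, k2, p1, p2, k3] as OpenCV has them; the pictures are not rectified), "rvec" (rotation vector, rad) and "tvec" (3), from world to camera coordinates, as OpenCV has them. Camera axes: x right, y down, z forward; pixel columns grow to the right and rows downward; lengths in m; the calibration is good to about 2 mm. A picture is of the moment at which its call begins: read the wrist's pose just before it. camera_params takes no time and is no camera call; for the wrist camera it gives the pose at the moment of the call.
- r.close_job(): hands the job in, once; it reports no verdict.
The state is a dict: "time_s": time; "joints": joint angles; "qd": joint speeds; "joint_torque": joint torques, N m; "tcp_pos": TCP position; "eef_rot": TCP orientation; "contact_force": force on the tool from outside, world axes, zero at the start; "moment": the same for the moment, N m; "gripper_width": finger opening in m.
Only numpy, scipy, OpenCV 4.12 (cv2) and the standard library are available. Lean on these libraries where they do the work, as an engineer would, in place of code of your own. Each camera call takes 0.05 s, during which the arm holds its last target. There are 200 camera calls.

## Task

The spin is over: swing the lid of the white bench centrifuge at the front of the table up past upright so that it stays open, and draw the green-capped tube straight out of its bucket by the cap. Hold it up in front of the barcode reader, cap up and upright, about 8 to 9 cm from the dark window, with the barcode at the height of the window's middle and facing it, and finish while holding it there still. Do not touch the reader, and leave the other tubes in their buckets and everything else on the table where it is.

Things in the scene. Friction and masses are not known exactly. Their poses are not given: they have to be found in the camera images.
- centrifuge: white bench centrifuge at the front of the table (fixed), not the small round one at the back: 190 mm wide and deep, grey front panel with display and dial, housing top 86 mm above the table. Origin: on the table under the centre of housing and rotor; x to its back, y to its left as the robot sees it, z up. Its front faces the robot within 0.25 rad.
- rotor (a point): centre of the fixed four-armed rotor in the round chamber (144 mm across), at the height of the bucket mouths, 72 mm above the table. Four upright aluminium buckets, a tube in each, have their axes at x, y = +-31.8 mm from here along the centrifuge's axes; bore 18.8 mm, 42 mm deep, inner floor 30 mm above the table.
- centrifuge_lid (a joint): hinge of the centrifuge's clear domed lid: 0 shut (it may start ajar, up to 0.2 rad), grows as the front of the lid rises, stop at 1.78 rad (leaning a little back past upright). Friction (0.28 N m) holds the lid at any angle; no latch. Shut, the dome's top is 138 mm above the table.
- lid_hinge (a point): point on the lid's hinge line, 95 mm behind the centrifuge's centre and 88 mm above the table; the hinge line runs along the centrifuge's y.
- lid_tab (a point): middle of the free part of the blue grip tab in front of the lid: 28 mm wide along the hinge line, 14 mm thick, free end 15 mm further out, edge of the lid plate 30 mm behind. It turns with the lid, 214 mm ahead of the hinge line and 4 mm above it when shut. Pinched across its 28 mm from above, it pivots between the fingers as the lid swings.
- tube_green: the wanted tube: green ribbed cap 19 mm across and 20 mm tall on a tube 16 mm across; 94 mm tall in all, 16 g. Origin: centre of its bottom, z along its axis to the cap (cap from z = 74 to 94 mm). It stands upright in any of the four buckets, cap 104 to 124 mm above the table.
- barcode (a point): middle of the green-capped tube's black barcode, on the tube's surface 47 mm above its bottom (the bars span 40 to 54 mm); x points straight out of the barcode, z along the tube to the cap. In the bucket the barcode faces the front of the centrifuge within 0.2 rad.
- reader: white-and-grey barcode reader on a round-footed stand (fixed), left of the centrifuge. Origin: on the table under the front of its head; its dark window looks along its -x, z up. It looks across the table to the right (world -y) within 0.35 rad. Head 78 mm wide, 62 mm high, from 119 to 181 mm above the table, about 52 mm deep; foot 92 mm across.
- reader_window (a point): centre of the reader's dark window (58 by 40 mm), 150 mm above the table; the window looks along the reader's -x.
- reader_spot (a point): the best place in the air for a barcode: 85 mm straight in front of the window's centre, 150 mm above the table.
- tube_red: red-capped tube of the same shape in another bucket; stays there. Origin: centre of its bottom.
- tube_blue: blue-capped tube of the same shape in another bucket; stays there. Origin: centre of its bottom.
- tube_white: white-capped tube of the same shape in another bucket; stays there. Origin: centre of its bottom.
- gel_bottle: pump bottle of hand gel, 48 x 75 mm, 187 mm tall, right of the centrifuge; origin centre of its underside.
- timer: flat white timer, 60 x 64 x 18 mm, between centrifuge and cool box; origin centre of its underside.
- plaster_roll: cream plaster roll lying flat, 69 mm across, 19 mm high, right of the centrifuge; origin centre of its underside.
- iodine_bottle: brown bottle with white cap, 42 mm across, 88 mm tall, at the table's left edge; origin centre of its underside.
- saline_bottle: white bottle with blue cap, 48 mm across, 104 mm tall, at the table's left edge; origin centre of its underside.

How it is judged (in metres and radians):
On the way, in this order (a step that is already met when the one before it is completed fails the run):
1. the centrifuge's lid is swung open, past 1.4 rad (value of joint centrifuge_lid above 1.4 rad), for 0.2 s.
2. the green-capped tube is drawn clear of the centrifuge in the fingers, the lid still open (height (world z) of tube_green above 0.088 m and contact force between the fingers and tube_green above 0.5 N and value of joint centrifuge_lid above 1.3 rad), for 0.2 s.
At the end, for the whole second after the job is handed in: Still in the fingers, held by the cap, upright within 0.15 rad; barcode 50 to 120 mm before the window, within 25 mm sideways and 22 mm in height of its centre, facing it within 0.45 rad; lid over 1.3 rad open; other tubes in their buckets; bystanders moved under 30 mm (x of barcode in the frame of reader between -0.125 and -0.055 m and y of barcode in the frame of reader between -0.025 and 0.025 m and z of barcode in the frame of reader between 0.128 and 0.172 m and x of reader_window in the frame of barcode above 0.03 m and angle between the x axis of barcode and the x axis of reader, either way round below 0.45 rad and angle between each of tube_green, tube_red, tube_blue, tube_white's own z axis and vertical below 0.15 rad and contact force between the fingers and tube_green above 0.5 N and z of the grasp point in the frame of tube_green above 0.066 m and linear speed of tube_green below 0.02 m/s and angular speed of tube_green below 0.2 rad/s and contact force between tube_green and reader below 0.1 N and contact force between tube_green and centrifuge below 0.1 N and value of joint centrifuge_lid above 1.3 rad and height (world z) of each of tube_red, tube_blue, tube_white below 0.036 m and horizontal distance between each of tube_red, tube_blue, tube_white and centrifuge below 0.055 m and distance of each of gel_bottle, timer, plaster_roll, iodine_bottle, saline_bottle from where it was at the start of the episode below 0.03 m); the arm keeps its last pose, push and grip.
It fails at once if the reader is touched by the tube, the fingers or the arm (over 1 N) (contact force between any of tube_green, the fingers, the arm and reader above 1 N).
It fails at once if another tube is pulled more than 15 mm up out of its bucket (height (world z) of any of tube_red, tube_blue, tube_white above 0.045 m).
It fails at once if the timer, plaster roll or a bottle is shifted more than 30 mm (distance of any of gel_bottle, timer, plaster_roll, iodine_bottle, saline_bottle from where it was at the start of the episode above 0.03 m).
It also fails if it takes over 67 s, if anything falls off the work surface, if the arm or the gripper's body presses on something with over 40 N, if the wrist force passes 120 N, or if a joint passes its speed limit or range.

## Working session

There is one attempt and no reset: what is moved stays moved. The work goes in short steps, Python scripts to look and compute and a tool call to move; the robot and the scene stay as the last step left them, time stands still between calls to the robot, and variables do not carry over. Pictures are saved under pics/ and viewed, about 8 in all and at most 12, crops included, and the job is handed in when it is done.

Besides the shell and the picture viewer there is one more tool, called after "Call:" as a command line: name --pt "numbers of a row" for each row, then --argument value for the rest. carry_out: Moves the arm, as the interface text tells. Its arguments: {"type":"object","properties":{"moves":{"type":"array"},"squeeze":{"type":"number"}},"required":["moves"]}

```bash
mkdir -p pics; ls; python3 - <<'E'
from plant import r
import cv2,numpy as np
s=r.get_state();print(s['tcp_pos'],s['eef_rot'],s['gripper_width'],r.tcp_to_grasp,s['time_s'])
for n in('scene','top'):
    p=r.camera_params(n);print(n,{k:np.round(v,4).tolist() for k,v in p.items()})
    cv2.imwrite(f'pics/{n}0.png',r.capture(n))
E
```

```text
pics
[ 0.18821486 -0.64773149  0.22563607] [ 95.14633087  89.90710769 111.34593327] 0.08753983682411275 0.0188 0.0
scene {'K': [[376.9126, 0.0, 317.2211], [0.0, 376.9126, 195.2517], [0.0, 0.0, 1.0]], 'D': [0.0098, 0.0, 0.0, 0.0, 0.0], 'rvec': [1.9413, 1.4323, -0.6432], 'tvec': [-0.0334, -0.2854, 1.5299]}
top {'K': [[434.5746, 0.0, 317.8933], [0.0, 434.5746, 201.7416], [0.0, 0.0, 1.0]], 'D': [-0.0566, 0.0, 0.0, 0.0, 0.0], 'rvec': [2.1671, -2.2155, 0.039], 'tvec': [-0.1034, 0.5479, 1.3749]}
```

View pics/scene0.png

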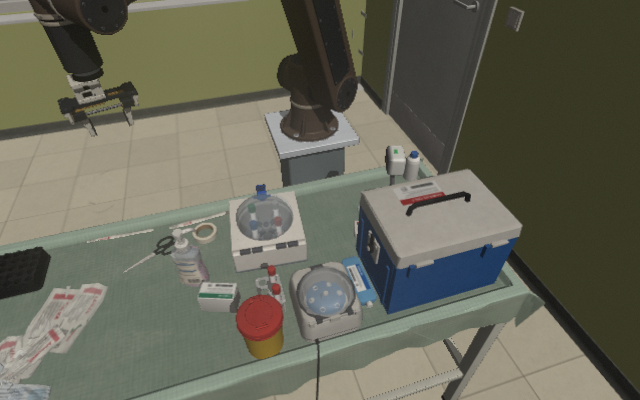

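View pics/top0.png

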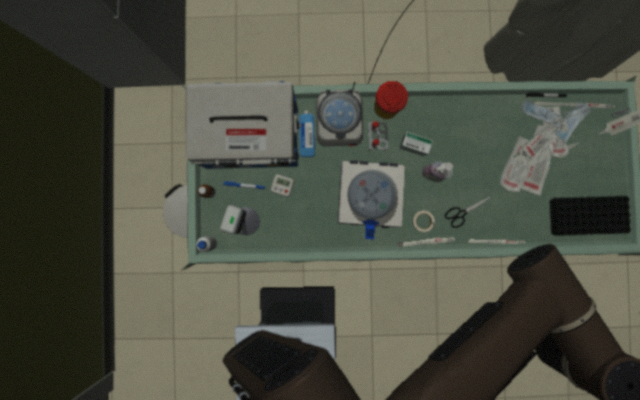

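The top view shows the centrifuge at about (372,193), its blue tab at (370,229), the reader at about (232,219) and the cool box at upper left. I'll enlarge both regions.

```bash
cat > h.py <<'E'
import cv2,numpy as np
from scipy.spatial.transform import Rotation as R
def ray(p,uv):
    u=cv2.undistortPoints(np.array([[uv]],float),p['K'],np.array(p['D'],float))[0,0]
    M=cv2.Rodrigues(np.array(p['rvec'],float))[0]; t=np.array(p['tvec'],float).ravel()
    return -M.T@t, M.T@np.array([u[0],u[1],1.])
def atz(p,uv,z):
    c,d=ray(p,uv); return c+d*(z-c[2])/d[2]
def proj(p,X):
    return cv2.projectPoints(np.array(X,float).reshape(-1,1,3),np.array(p['rvec'],float),np.array(p['tvec'],float),np.array(p['K'],float),np.array(p['D'],float))[0][:,0]
E
python3 - <<'E'
import cv2,numpy as np
a=cv2.imread('pics/top0.png')
c=cv2.resize(a[150:250,330:420],None,fx=5,fy=5,interpolation=cv2.INTER_CUBIC) #450x500
d=cv2.resize(a[195:245,205:270],None,fx=5,fy=5,interpolation=cv2.INTER_CUBIC) #325x250
o=np.zeros((500,775,3),np.uint8);o[:,:450]=c;o[:250,450:]=d
s=cv2.imread('pics/scene0.png')[135:195,370:435];o[250:,450:]=cv2.resize(s,(325,250),interpolation=cv2.INTER_CUBIC)
cv2.imwrite('pics/c0.png',o)
E
```

```text
(no output)
```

View pics/c0.png

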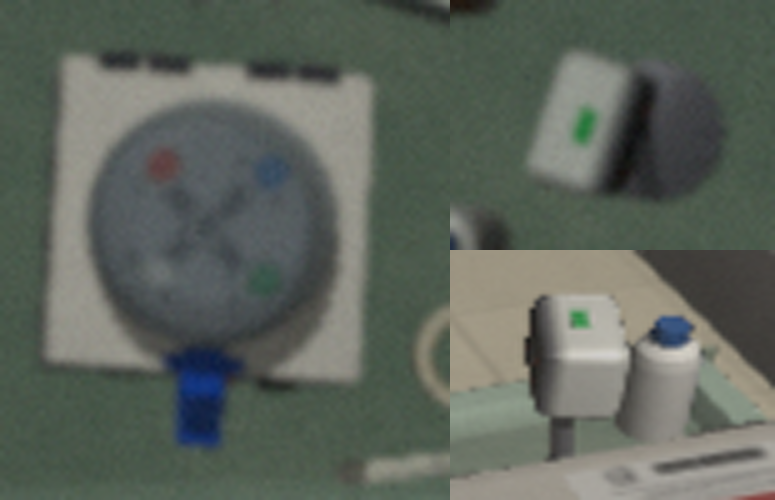

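```bash
python3 - <<'E'
from plant import r
from h import *
p=r.camera_params('top')
C=lambda x,y:(x/5+330-.4,y/5+150-.4)
D=lambda x,y:((x-450)/5+205-.4,y/5+195-.4)
c=[atz(p,C(*q),.086) for q in[(63,57),(373,78),(360,380),(42,365)]]
print('house',np.round(c,4),np.mean(c,0))
for i in range(4):
    d=c[(i+1)%4]-c[i];print(np.linalg.norm(d),np.degrees(np.arctan2(d[1],d[0])))
caps=dict(zip('rbwg',[atz(p,C(*q),.124) for q in[(163,165),(272,170),(155,272),(265,278)]]))
for k,v in caps.items():print(k,v)
print('mean',np.mean(list(caps.values()),0))
print('tab end',atz(p,C(200,445),.1),'tab base',atz(p,C(200,375),.1))
h=[atz(p,D(*q),.181) for q in[(575,48),(635,68),(598,190),(530,178)]]
print('reader',np.round(h,4)); 
for i in range(4):
    d=h[(i+1)%4]-h[i];print(np.linalg.norm(d),np.degrees(np.arctan2(d[1],d[0])))
print('foot',atz(p,D(675,128),0.01))
E
```

```text
house [[ 0.6641 -0.1928  0.086 ]
 [ 0.6471 -0.3807  0.086 ]
 [ 0.4643 -0.367   0.086 ]
 [ 0.4777 -0.1756  0.086 ]] [ 0.56330319 -0.27902054  0.086     ]
0.188618821411302 -95.17270315597793
0.18328274526318056 175.73700268482932
0.19193593523915642 86.01701145971073
0.18724515644033377 -5.284639686968698
r [ 0.59354395 -0.24821515  0.124     ]
b [ 0.58916639 -0.3122161   0.124     ]
w [ 0.53071039 -0.24183487  0.124     ]
g [ 0.52574562 -0.30624786  0.124     ]
mean [ 0.55979159 -0.27712849  0.124     ]
tab end [ 0.42799941 -0.26803125  0.1       ] tab base [ 0.4696304  -0.26913471  0.1       ]
reader [[0.536  0.1314 0.181 ]
 [0.524  0.0975 0.181 ]
 [0.456  0.1194 0.181 ]
 [0.4635 0.1578 0.181 ]]
0.03591616812539266 -109.54451442611821
0.07151068564789721 162.18729668502073
0.039132794650498716 78.95267467312179
0.07726285413383893 -20.00869108044441
foot [0.49132302 0.10450086 0.01      ]
```

```bash
python3 - <<'E'
from plant import r
from h import *
s=r.get_state();M=R.from_euler('xyz',s['eef_rot'],degrees=True).as_matrix()
print(np.round(M,3));
for v in (M[:,1],): print('jaw heading',np.degrees(np.arctan2(v[1],v[0])))
w=r.camera_params('wrist');t=cv2.Rodrigues(np.array(w['rvec']))[0]
cp=-t.T@np.array(w['tvec']).ravel();print('cam in tool',M.T@(cp-s['tcp_pos']),'cam z in tool',M.T@t[2],np.round(w['K'],0).tolist())
p=r.camera_params('scene')
# predicted tab mid in scene for lid angles
ya=np.radians(-4.7);C=np.array([.562,-.278,0]);ex=np.array([np.cos(ya),np.sin(ya),0])
H=C+.095*ex+[0,0,.088]
for a in(0,.1,.2):
    X=[H-ex*(rr*np.cos(a)-4e-3*-np.sin(a))+np.array([0,0,rr*np.sin(a)+.004*np.cos(a)]) for rr in(.229,.214)]
    print(a,X[1],proj(p,X),proj(r.camera_params('top'),X))
E
python3 - <<'E'
import cv2
a=cv2.imread('pics/scene0.png')[170:280,215:315]
cv2.imwrite('pics/c1.png',cv2.resize(a,None,fx=5,fy=5,interpolation=cv2.INTER_CUBIC))
E
```

```text
[[-0.001 -0.279  0.96 ]
 [ 0.001  0.96   0.279]
 [-1.     0.001 -0.   ]]
jaw heading 106.19551790807266
cam in tool [-0.15872526  0.00019989 -0.07952219] cam z in tool [9.55687154e-01 3.62659750e-04 2.94383988e-01] [[299.0, 0.0, 320.0], [0.0, 299.0, 200.0], [0.0, 0.0, 1.0]]
0 [ 0.44340015 -0.26824932  0.092     ] [[260.62405324 188.44334153]
 [261.14394985 191.78021199]] [[368.9752058  238.35748229]
 [369.253867   233.35119171]]
0.1 [ 0.44406767 -0.2683042   0.11334437] [[259.72414756 182.74878567]
 [260.3019408  186.45165432]] [[369.80218841 238.3884693 ]
 [370.02951285 233.30580478]]
0.2 [ 0.44685955 -0.26853373  0.1344355 ] [[258.88650818 177.45689155]
 [259.52117851 181.51884881]] [[370.69290017 237.62829368]
 [370.86255279 232.52175187]]
```

View pics/c1.png

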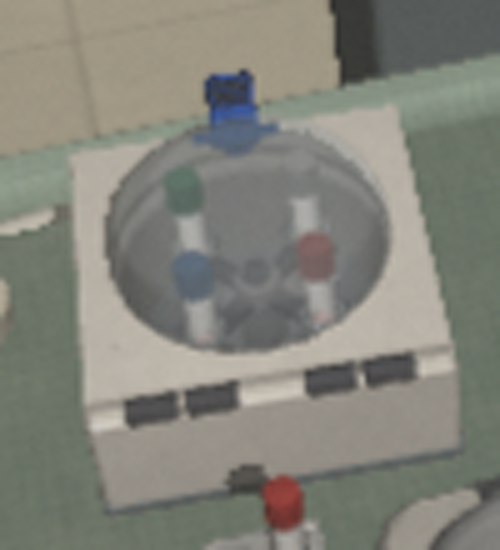

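The tab sits at about (0.4435, -0.268, 0.10), so the lid is nearly shut, ajar by about 0.05 rad. The green cap is front-right. Next I move above the tab.

Call:
carry_out --pt "25 38 0 0 0 -0.037 60" --pt "50 76 0 0 0 -0.073 60" --pt "76 114 0 0 0 -0.11 60" --pt "102 152 0 0 0 -0.146 60" --pt "127 190 0 0 0 -0.182 60"

```text
time_s: 0.6
tcp_pos: [0.3159, -0.4565, 0.2262]
eef_rot: [121.1, 90.0, 126.7]
contact_force: [1.4, -0.9, 1.1]
gripper_width: 0.055
```

Call:
carry_out --pt "25 38 0 0 0 -0.037 60" --pt "50 76 0 0 0 -0.073 60" --pt "76 114 0 0 0 -0.11 60" --pt "102 152 0 0 0 -0.146 60" --pt "127 190 0 0 0 -0.182 60"

```text
time_s: 1.1
tcp_pos: [0.443, -0.2664, 0.2265]
eef_rot: [77.3, 90.0, 72.6]
contact_force: [1.3, -1.2, -0.3]
gripper_width: 0.0526
```

```bash
cat > look.py <<'E'
import sys
from plant import r
from h import *
n=sys.argv[1]
s=r.get_state();p=r.camera_params('wrist');cv2.imwrite(f'pics/{n}.png',r.capture('wrist'))
np.savez(f'{n}.npz',**{k:np.array(v,float) for k,v in p.items()})
M=R.from_euler('xyz',s['eef_rot'],degrees=True).as_matrix()
print(s['time_s'],s['tcp_pos'],'jaw',np.degrees(np.arctan2(M[1,1],M[0,1])),'q',np.round(s['joints'],1),s['gripper_width'])
E
python3 look.py w1
```

```text
1.1 [ 0.44295327 -0.26636082  0.22651651] jaw 85.26664313973166 q [ -9.2   5.6 -19.   -0.  -65.4 -85.5] 0.05256935651217351
```

View pics/w1.png

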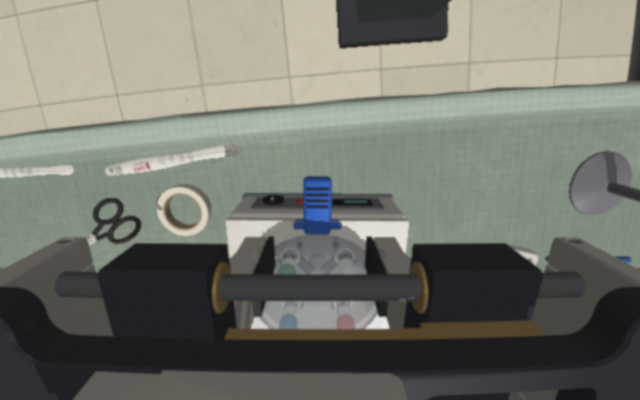

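The wrist view shows the tab from its free end at (317,178) to its base at (317,222), nearly centred between the fingers at column ~320.

```bash
python3 - <<'E'
from h import *
p=np.load('w1.npz')
for z in(.095,.105,.115):print(z,[np.round(atz(p,q,z),4) for q in((318,178),(317,200),(317,222))])
P=np.load('w1.npz');print([np.round(atz(p,q,.086),4) for q in((228,222),(407,222),(187,212))])
from plant import r
a=(260.6,185.7);c1,d1=ray(r.camera_params('scene'),a);c2,d2=ray(p,(318,179))
A=np.c_[d1,-d2];t=np.linalg.lstsq(A,c2-c1,rcond=None)[0];print('tri',c1+t[0]*d1,c2+t[1]*d2)
E
```

```text
0.095 [array([ 0.4295, -0.2665,  0.095 ]), array([ 0.4522, -0.2694,  0.095 ]), array([ 0.476 , -0.2715,  0.095 ])]
0.105 [array([ 0.4273, -0.2662,  0.105 ]), array([ 0.4492, -0.2691,  0.105 ]), array([ 0.4722, -0.2711,  0.105 ])]
0.115 [array([ 0.425, -0.266,  0.115]), array([ 0.4461, -0.2687,  0.115 ]), array([ 0.4683, -0.2707,  0.115 ])]
[array([ 0.4717, -0.3673,  0.086 ]), array([ 0.4877, -0.1753,  0.086 ]), array([ 0.4568, -0.4096,  0.086 ])]
tri [ 0.42879361 -0.26587301  0.102756  ] [ 0.42874971 -0.26638396  0.10275818]
```

Call:
carry_out --pt "0 -2 -30 0 0 0 60" --pt "0 -2 -65 0 0 0 60" --pt "0 -2 -100 0 0 0 60" --pt "0 -2 -130 0 0 0 60" --pt "0 -2 -146 0 0 0 60"

```text
time_s: 1.65
tcp_pos: [0.4406, -0.2696, 0.0778]
eef_rot: [167.2, 89.8, 162.5]
contact_force: [1.4, 0.3, 1.1]
gripper_width: 0.0526
```

Call:
carry_out --pt "0 0 0 0 0 0 60" --pt "0 0 0 0 0 0 20" --pt "0 0 0 0 0 0 20" --pt "0 0 0 0 0 0 20" --pt "0 0 0 0 0 0 20" --squeeze 20

```text
time_s: 2.15
tcp_pos: [0.443, -0.2692, 0.0812]
eef_rot: [36.4, 89.8, 31.7]
contact_force: [2.7, 7.4, 1.1]
gripper_width: 0.0279
```

```bash
python3 - <<'E'
import numpy as np
ya=np.radians(-4.7)
def P(a):
    d=-214*np.cos(a)+4*np.sin(a);z=214*np.sin(a)+4*np.cos(a);return np.array([d*np.cos(ya),d*np.sin(ya),z])
A=np.r_[.04,np.linspace(.04,1.62,16)[1:]]
for k in(0,5,10):
    print([[int(round(v)) for v in P(A[k+j])-P(A[k])]+[0,0,0,20] for j in range(1,6)])
E
```

```text
[[2, 0, 22, 0, 0, 0, 20], [7, -1, 44, 0, 0, 0, 20], [14, -1, 66, 0, 0, 0, 20], [24, -2, 86, 0, 0, 0, 20], [35, -3, 106, 0, 0, 0, 20]]
[[13, -1, 18, 0, 0, 0, 20], [29, -2, 35, 0, 0, 0, 20], [45, -4, 50, 0, 0, 0, 20], [64, -5, 63, 0, 0, 0, 20], [83, -7, 74, 0, 0, 0, 20]]
[[21, -2, 9, 0, 0, 0, 20], [42, -3, 16, 0, 0, 0, 20], [64, -5, 20, 0, 0, 0, 20], [86, -7, 22, 0, 0, 0, 20], [109, -9, 22, 0, 0, 0, 20]]
```

Call:
carry_out --pt "2 0 22 0 0 0 20" --pt "7 -1 44 0 0 0 20" --pt "14 -1 66 0 0 0 20" --pt "24 -2 86 0 0 0 20" --pt "35 -3 106 0 0 0 20"

```text
time_s: 2.65
tcp_pos: [0.4774, -0.2721, 0.1873]
eef_rot: [73.3, 89.9, 68.6]
contact_force: [6.0, 3.0, -8.0]
gripper_width: 0.0278
```

Call:
carry_out --pt "13 -1 18 0 0 0 20" --pt "29 -2 35 0 0 0 20" --pt "45 -4 50 0 0 0 20" --pt "64 -5 63 0 0 0 20" --pt "83 -7 74 0 0 0 20"

```text
time_s: 3.15
tcp_pos: [0.5599, -0.2794, 0.2609]
eef_rot: [138.8, 89.9, 134.2]
contact_force: [0.4, 1.4, -6.8]
gripper_width: 0.0281
```

Call:
carry_out --pt "21 -2 9 0 0 0 20" --pt "42 -3 16 0 0 0 20" --pt "64 -5 20 0 0 0 20" --pt "86 -7 22 0 0 0 20" --pt "109 -9 22 0 0 0 20"

```text
time_s: 3.65
tcp_pos: [0.669, -0.2891, 0.2831]
eef_rot: [166.3, 89.9, 161.7]
contact_force: [-3.0, 0.7, -2.2]
gripper_width: 0.0275
```

Call:
carry_out --pt "0 0 0 0 0 0 20" --pt "0 0 0 0 0 0 20" --pt "0 0 0 0 0 0 20" --pt "0 0 0 0 0 0 50" --pt "0 0 0 0 0 0 50"

```text
time_s: 4.15
tcp_pos: [0.6684, -0.2891, 0.2828]
eef_rot: [170.8, 90.0, 166.1]
contact_force: [0.1, -0.4, -0.1]
gripper_width: 0.0385
```

Call:
carry_out --pt "0 0 0 0 0 0 50" --pt "0 0 20 0 0 0 50" --pt "0 0 40 0 0 0 50" --pt "0 0 60 0 0 0 50" --pt "0 0 65 0 0 0 50"

```text
time_s: 4.65
tcp_pos: [0.6697, -0.2896, 0.3504]
eef_rot: [-16.6, 89.8, -21.3]
contact_force: [-0.1, -0.4, 0.4]
gripper_width: 0.044
```

```bash
python3 - <<'E'
from plant import r
from h import *
print(r.get_state()['tcp_pos'])
s=r.capture('scene');cv2.imwrite('pics/s2.png',s)
cv2.imwrite('pics/s2c.png',cv2.resize(s[80:300,140:440],None,fx=2.5,fy=2.5,interpolation=cv2.INTER_CUBIC))
E
```

```text
[ 0.66965059 -0.28960179  0.35044239]
```

View pics/s2c.png

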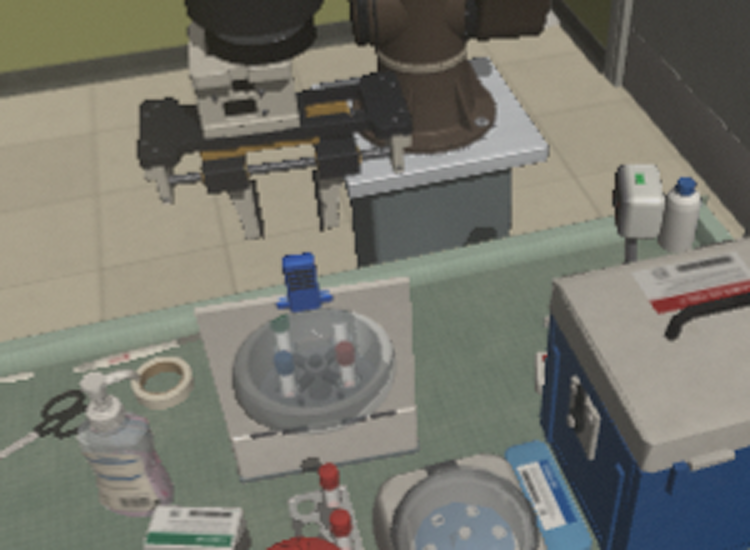

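The lid stands upright with its blue tab at the top, released. Now back over the green cap, turning the jaw by +90°.

Call:
carry_out --pt "-29 -4 0 0 0 0.14 50" --pt "-58 -7 0 0 0 0.28 50" --pt "-87 -11 0 0 0 0.42 50" --pt "-116 -14 0 0 0 0.56 50" --pt "-144 -17 0 0 0 0.7 50"

```text
time_s: 5.2
tcp_pos: [0.5235, -0.306, 0.3462]
eef_rot: [116.9, 89.9, 152.6]
contact_force: [0.5, 0.1, 0.7]
gripper_width: 0.0438
```

Call:
carry_out --pt "0 0 -20 0 0 0.14 45" --pt "0 0 -40 0 0 0.28 45" --pt "0 0 -60 0 0 0.42 45" --pt "0 0 -80 0 0 0.56 45" --pt "0 0 -100 0 0 0.7 45"

```text
time_s: 5.7
tcp_pos: [0.5244, -0.3059, 0.2456]
eef_rot: [75.8, 89.9, 151.7]
contact_force: [0.2, 0.7, 0.4]
gripper_width: 0.0395
```

Call:
carry_out --pt "0 0 0 0 0 0.14 45" --pt "0 0 0 0 0 0.17 45" --pt "0 0 0 0 0 0.17 45"

```text
time_s: 6.0
tcp_pos: [0.5251, -0.3061, 0.2472]
eef_rot: [77.5, 90.0, 162.6]
contact_force: [-0.0, -0.1, 0.2]
gripper_width: 0.0396
```

```bash
python3 look.py w2
```

```text
6.0 [ 0.52511413 -0.30610642  0.24719913] jaw 175.16356831561208 q [-11.8  13.6  -6.4  -0.  -70.1   7. ] 0.03957930550550677
```

View pics/w2.png

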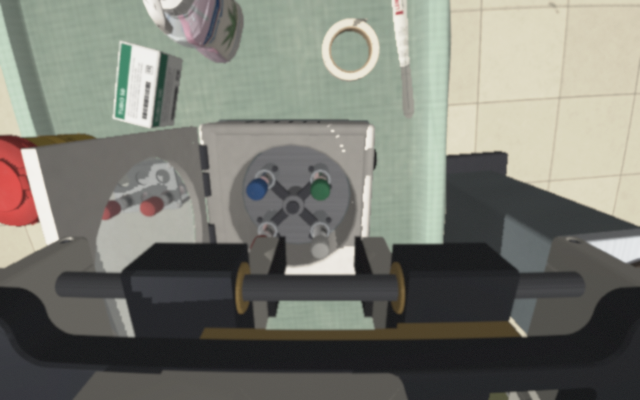

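The green cap is at about (320,187), centred on the jaw axis. I locate its top by colour.

```bash
python3 - <<'E'
from h import *
a=cv2.imread('pics/w2.png').astype(int);p=np.load('w2.npz')
b=a[170:205,300:345];m=(b[...,1]>b[...,2]+25)&(b[...,1]>b[...,0]+10)
y,x=np.nonzero(m);print(x.min()+300,x.max()+300,y.min()+170,y.max()+170,x.mean()+300,y.mean()+170)
for c in((320,187),(x.mean()+300,y.mean()+170)):print(atz(p,c,.124),atz(p,c,.114))
E
```

```text
311 329 180 199 320.0442176870748 189.7891156462585
[ 0.52444204 -0.3121482   0.124     ] [ 0.52465252 -0.30955402  0.114     ]
[ 0.52463613 -0.30934428  0.124     ] [ 0.5248535  -0.30665064  0.114     ]
```

Call:
carry_out --pt "0 -2 -35 0 0 0 45" --pt "0 -2 -70 0 0 0 45" --pt "0 -2 -105 0 0 0 45" --pt "0 -2 -135 0 0 0 45" --pt "0 -2 -150 0 0 0 45"

```text
time_s: 6.55
tcp_pos: [0.524, -0.3077, 0.095]
eef_rot: [71.7, 89.8, 156.8]
contact_force: [0.6, -1.3, 0.3]
gripper_width: 0.0393
```

Call:
carry_out --pt "0 0 0 0 0 0 45" --pt "0 0 0 0 0 0 10" --pt "0 0 0 0 0 0 10" --pt "0 0 0 0 0 0 10" --pt "0 0 0 0 0 0 10" --squeeze 15

```text
time_s: 7.05
tcp_pos: [0.5261, -0.3084, 0.0988]
eef_rot: [-103.0, 89.9, -17.7]
contact_force: [0.1, 0.2, 2.6]
gripper_width: 0.0181
```

Call:
carry_out --pt "0 0 6 0 0 0 10" --pt "0 0 16 0 0 0 10" --pt "0 0 28 0 0 0 10" --pt "0 0 40 0 0 0 10" --pt "0 0 52 0 0 0 10"

```text
time_s: 7.55
tcp_pos: [0.5255, -0.3082, 0.1511]
eef_rot: [-102.3, 90.0, -17.0]
contact_force: [0.7, 0.6, 0.3]
gripper_width: 0.0182
```

Call:
carry_out --pt "0 0 12 0 0 0 10" --pt "0 0 24 0 0 0 10" --pt "0 0 36 0 0 0 10" --pt "0 0 48 0 0 0 10" --pt "0 0 48 0 0 0 10"

```text
time_s: 8.05
tcp_pos: [0.5263, -0.3086, 0.1998]
eef_rot: [-107.2, 89.8, -21.9]
contact_force: [-0.8, 0.6, -0.3]
gripper_width: 0.0186
```

```bash
python3 look.py w3; python3 - <<'E'
from plant import r
from h import *
s=r.capture('scene');t=r.capture('top')
cv2.imwrite('pics/s3.png',s)
w=cv2.imread('pics/w3.png')
o=np.zeros((600,800,3),np.uint8)
o[:300,:400]=cv2.resize(s[120:270,190:390],(400,300),interpolation=cv2.INTER_CUBIC)
o[:300,400:]=cv2.resize(t[180:255,200:300],(400,300),interpolation=cv2.INTER_CUBIC)
o[300:,:480]=cv2.resize(w,(480,300))
cv2.imwrite('pics/m3.png',o)
E
```

```text
8.05 [ 0.5263147  -0.30857524  0.19977688] jaw 175.31754676597592 q [-12.   15.4 -10.3   0.  -64.1   7.3] 0.018633594271368785
```

View pics/m3.png

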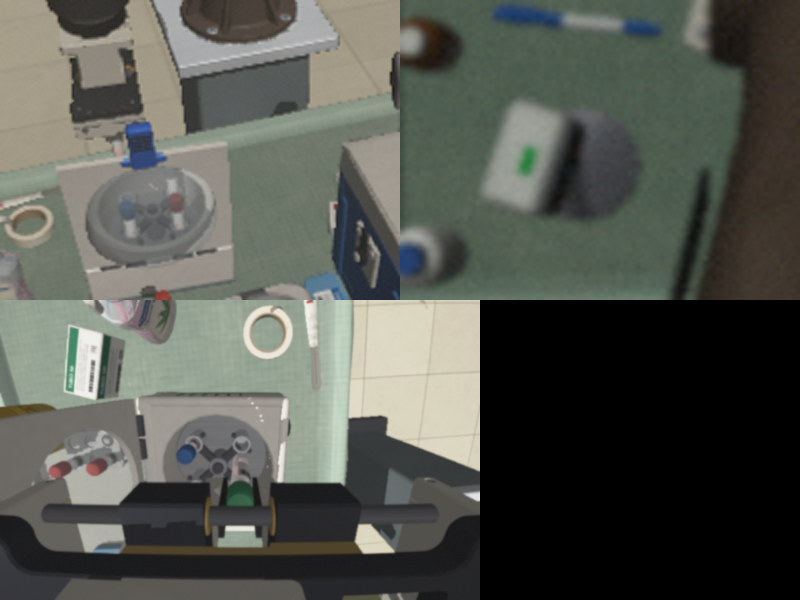

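The green tube is in the fingers with its bucket empty; blue, white and red are still seated and the lid is up. Now carry it toward the reader, turning by -103°.

Call:
carry_out --pt "-5 25 0 0 0 -0.13 10" --pt "-10 50 0 0 0 -0.27 10" --pt "-15 75 0 0 0 -0.41 10" --pt "-20 100 0 0 0 -0.55 10" --pt "-25 125 0 0 0 -0.69 10"

```text
time_s: 8.7
tcp_pos: [0.4995, -0.1822, 0.1967]
eef_rot: [128.2, 89.9, 173.6]
contact_force: [0.9, 1.2, -0.1]
gripper_width: 0.0184
```

Call:
carry_out --pt "-5 25 -5 0 0 -0.14 10" --pt "-10 50 -10 0 0 -0.28 10" --pt "-15 75 -15 0 0 -0.42 10" --pt "-20 100 -22 0 0 -0.56 10" --pt "-25 125 -28 0 0 -0.69 10"

```text
time_s: 9.2
tcp_pos: [0.4745, -0.0573, 0.1686]
eef_rot: [-178.2, 89.9, -172.3]
contact_force: [0.4, 0.5, -0.9]
gripper_width: 0.0184
```

Call:
carry_out --pt "-3 10 0 0 0 -0.13 10" --pt "-6 20 0 0 0 -0.26 10" --pt "-9 30 0 0 0 -0.38 10" --pt "-12 40 0 0 0 -0.42 10" --pt "-12 40 0 0 0 -0.42 10"

```text
time_s: 9.7
tcp_pos: [0.4627, -0.0176, 0.169]
eef_rot: [-155.3, 89.9, -173.1]
contact_force: [0.6, -0.7, -0.0]
gripper_width: 0.0182
```

```bash
python3 look.py w4; python3 - <<'E'
from plant import r
from h import *
s=r.capture('scene');t=r.capture('top')
cv2.imwrite('pics/s4.png',s);cv2.imwrite('pics/t4.png',t)
w=cv2.imread('pics/w4.png')
o=np.zeros((600,800,3),np.uint8)
o[:250,:400]=cv2.resize(s[110:210,310:470],(400,250),interpolation=cv2.INTER_CUBIC)
o[:250,400:]=cv2.resize(t[170:270,200:360],(400,250),interpolation=cv2.INTER_CUBIC)
o[250:,:560]=cv2.resize(w,(560,350))
cv2.imwrite('pics/m4.png',o)
for n in('scene',):
    p=r.camera_params(n);print(ray(p,(320,200))[0])
E
```

```text
9.7 [ 0.46273341 -0.01757326  0.16903082] jaw 72.19077768504496 q [  22.3    3.1  -29.8   -0.   -57.1 -130.1] 0.018226105867222266
[ 1.27336399 -0.33533622  0.83023345]
```

View pics/m4.png

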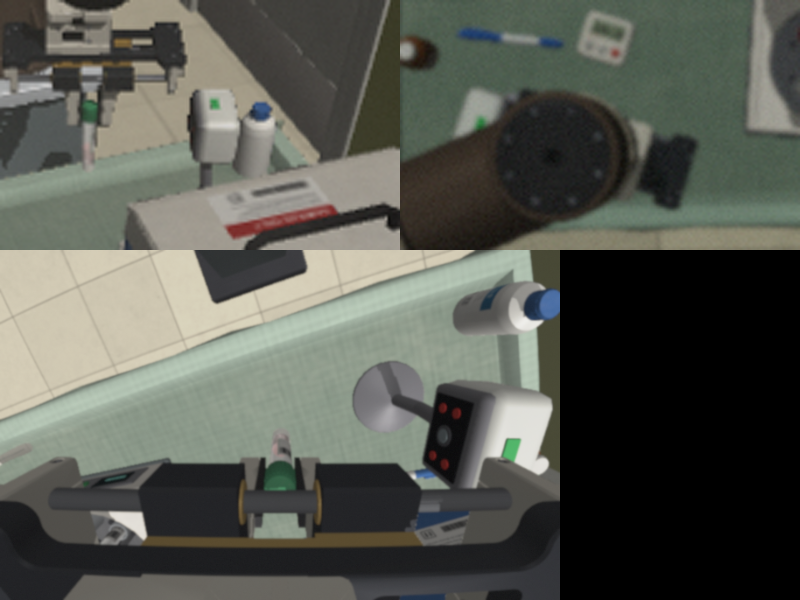

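The wrist view shows the reader's dark window to the right of the tube, unobstructed, with the tube hanging cap up. I enlarge it to measure the window and the barcode.

```bash
python3 - <<'E'
import cv2,numpy as np
w=cv2.imread('pics/w4.png');s=cv2.imread('pics/s4.png')
o=np.zeros((600,800,3),np.uint8)
o[:,:500]=cv2.resize(w[140:260,470:570],(500,600),interpolation=cv2.INTER_CUBIC)
o[:300,500:]=cv2.resize(w[195:245,295:345],(300,300),interpolation=cv2.INTER_CUBIC)
o[300:,500:]=cv2.resize(s[145:180,330:365],(300,300),interpolation=cv2.INTER_CUBIC)
cv2.imwrite('pics/c4.png',o)
E
```

```text
(no output)
```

View pics/c4.png

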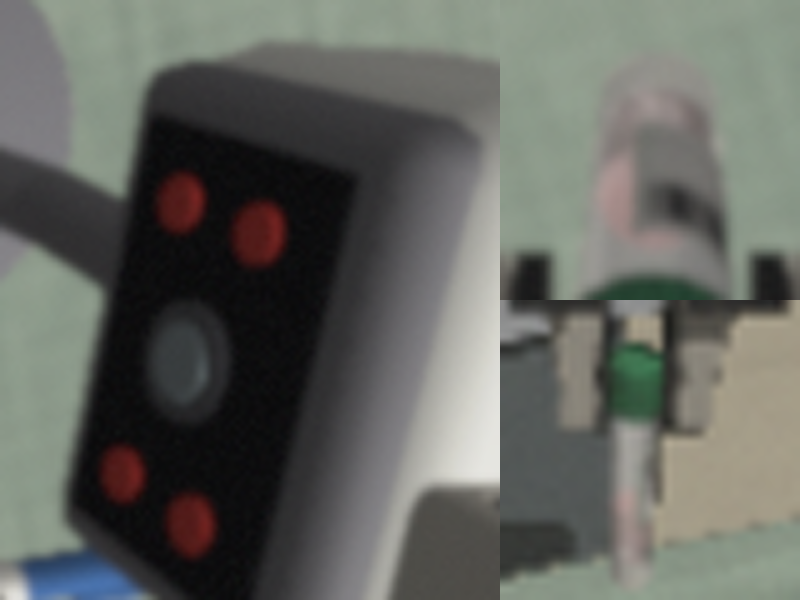

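```bash
python3 - <<'E'
from h import *
p=np.load('w4.npz');C=lambda x,y:(x/5+470-.4,y/5+140-.4)
L=atz(p,C(187,362),.150);a=atz(p,C(150,118),.130);b=atz(p,C(357,178),.170);c=atz(p,C(72,500),.130)
print('lens',L,'corners',a,b,c);d=a-c;print('len',np.linalg.norm(d),'edge heading',np.degrees(np.arctan2(d[1],d[0])))
# unwrap tube
img=cv2.imread('pics/w4.png')
T=np.array([.46273,-.01757,.169]);H=np.arange(72-10,262,1.5);Z=np.arange(.074,-.001,-.0005)
hh,zz=np.meshgrid(np.radians(H),Z)
X=np.stack([T[0]+.008*np.cos(hh),T[1]+.008*np.sin(hh),T[2]-.0688+zz],-1)
uv=proj(p,X).reshape(hh.shape+(2,)).astype(np.float32)
u=cv2.remap(img,uv[...,0],uv[...,1],cv2.INTER_CUBIC)
print(u.shape, uv[-1,60],uv[54,60],uv[0,60])
o=cv2.resize(u,(H.size*6,600),interpolation=cv2.INTER_NEAREST)
cv2.imwrite('pics/u4.png',o)
E
```

```text
lens [0.48348706 0.10270056 0.15      ] corners [0.45727431 0.1130412  0.13      ] [0.45696985 0.1135719  0.17      ] [0.51059383 0.09409947 0.13      ]
len 0.056584102386330326 edge heading 160.44244782801505
(150, 134, 3) [320.9972 202.268 ] [321.33777 224.23866] [321.61255 241.99829]
```

View pics/u4.png

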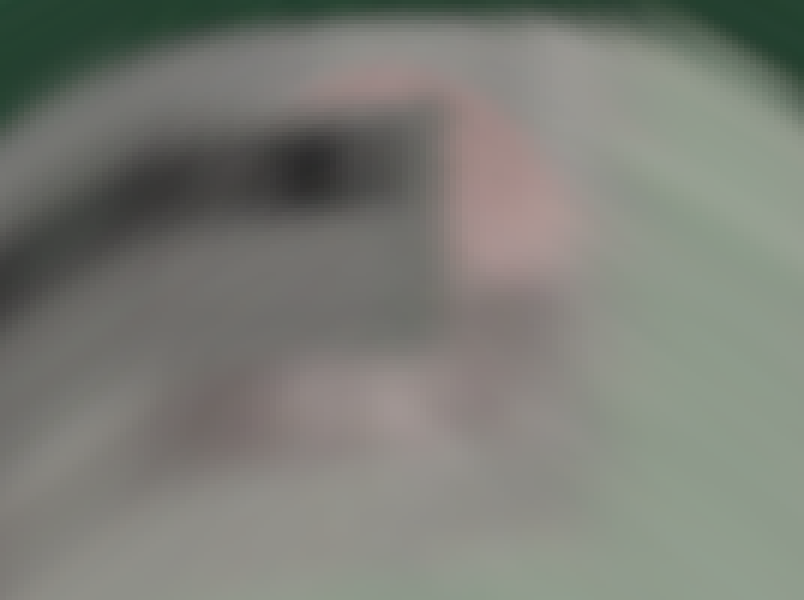

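```bash
python3 - <<'E'
from h import *
from plant import r
p=r.camera_params('scene')
for dz in(-.005,0,.005):
    print(dz,proj(p,[[.4627,-.0176,.169-.0688+dz],[.4627,-.0176,.169-.0688+.074+dz],[.4627,-.0176,.169-.0688+.094+dz]]).round(1).tolist())
# target: window centre, look dir
for h in(-108,-109.5):
    e=np.array([np.cos(np.radians(h)),np.sin(np.radians(h))]);W=np.array([.4837,.1032]);print(h,'barcode',W+.085*e,'axis',W+.093*e)
E
```

```text
-0.005 [[344.4, 178.0], [345.2, 158.4], [345.5, 152.7]]
0 [[344.4, 176.7], [345.3, 157.0], [345.5, 151.3]]
0.005 [[344.5, 175.5], [345.3, 155.6], [345.6, 149.9]]
-108 barcode [0.45743356 0.0223602 ] axis [0.45496142 0.01475174]
-109.5 barcode [0.45532642 0.02307547] axis [0.45265596 0.01553434]
```

Call:
carry_out --pt "-3 8 1 0 0 -0.02 10" --pt "-5 17 2 0 0 -0.02 10" --pt "-7 26 3 0 0 -0.02 10" --pt "-9 32 3 0 0 -0.02 10" --pt "-9 32 3 0 0 -0.02 10"

```text
time_s: 10.35
tcp_pos: [0.4542, 0.0145, 0.1726]
eef_rot: [61.3, 90.0, 42.4]
contact_force: [0.2, -0.1, -0.7]
gripper_width: 0.0183
```

Call:
carry_out --pt "0 0 0 0 0 0 10" --pt "0 0 0 0 0 0 10" --pt "0 0 0 0 0 0 10" --pt "0 0 0 0 0 0 10" --pt "0 0 0 0 0 0 10"

```text
time_s: 10.85
tcp_pos: [0.4543, 0.0137, 0.1725]
eef_rot: [-128.4, 90.0, -147.4]
contact_force: [-0.6, 0.1, -0.6]
gripper_width: 0.0188
```

```bash
python3 look.py w5; python3 - <<'E'
from plant import r
from h import *
s=r.capture('scene')
w=cv2.imread('pics/w5.png')
o=np.zeros((600,800,3),np.uint8)
o[:250]=cv2.resize(s[110:210,190:510],(800,250),interpolation=cv2.INTER_CUBIC)
o[250:,:560]=cv2.resize(w,(560,350))
cv2.imwrite('pics/m5.png',o)
E
```

```text
10.85 [0.45434536 0.01367823 0.1725191 ] jaw 71.00940841246566 q [  26.7    2.   -30.5    0.   -57.4 -135.7] 0.018764844698720792
```

View pics/m5.png

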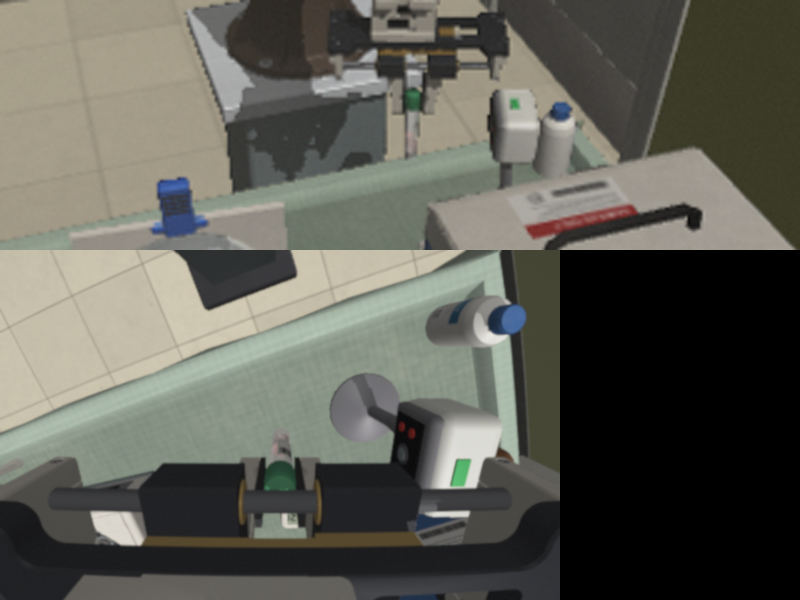

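The tube hangs upright in front of the window, nothing is touching the reader, and the lid is still up. I hand in.

```bash
python3 -c "
from plant import r
s=r.get_state();print(s['time_s'],s['contact_force'],s['qd']);print(r.close_job())"
```

```text
10.95 [-0.1832121  -0.65436959 -0.35710969] [ 0.05236507  0.00361714  0.03372634  0.08309475 -0.08251986  0.0977612 ]
the job is handed in; nothing more can be done
None
```

I handed the job in at 10.95 s with the green-capped tube held still in front of the reader; the job reports no verdict. I pinched the lid's tab, swung the lid to about 1.6 rad and let go. Then I drew the green tube straight out by its cap and carried it to the reader, turning it about 104° so the barcode faces the window.

**Position:** the fingers hold the cap (opening 18.8 mm). By calculation the barcode is about 85 mm from the window centre I measured, at a height of about 0.150 m. In the last pictures the tube hangs upright, the lid is still up, and nothing is near the reader. Contact force on the tool was under 1 N and the joints were almost at rest.

**Not confirmed:**
- **Barcode direction:** I saw only one edge of the barcode. Its facing therefore relies on your stated 0.2 rad limit in the bucket, which stays inside the 0.45 rad tolerance.
- **Tube height in the fingers:** the two camera checks disagreed by a few mm, one reading higher and one lower. The tolerance is 22 mm.
- **Other tubes:** I last saw the blue, white and red tubes seated just after lifting the green one, not again at the end.

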